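# Thirty-degree check of a tilt sensor box

## Task

Calibrate the tilt sensor in the open grey box: press the logger console's large round key, then lift the box clear of the bench, tip it 30 degrees with its cable-gland end downward (no sideways lean) and hold it still there for about two seconds. Bring it level again, set it down (do not drop it) centred and lengthwise on the aluminium levelling plate, either end first, let go, and then press the console's bar-shaped key. Keep the battery holder in the box, never press the small round key between the other two, and leave everything else on the bench where it is.

Things in the scene. Friction and masses are not known exactly. Their poses are not given: they have to be found in the camera images.
- sensor_box: Open-topped grey plastic box, loose, 120 (x) x 56 (y) x 50 (z) mm, walls and floor 4 mm, about 0.2 kg. Origin: centre of its underside; x along its length towards the end with the black cable gland, z up. A blue sensor board, 12 mm high, is fixed to its floor at the -x end. Grip it across its 56 mm width wherever the jar and spool beside it leave room.
- gland_tip (a point): Outer end of the black round cable gland (20 mm diameter, 18 mm long) on the box's +x end wall: 78 mm from the box's origin along x and 28 mm above its underside.
- battery_pack: Black battery holder with two bare steel cells, 60 x 34 x 18 mm, 60 g, lying loose on the box's floor at the gland end. Origin: centre of its underside; x along its length.
- level_plate: Fixed aluminium levelling plate, 146 (x) x 80 (y) x 12 (z) mm, flat top. Origin: centre of its underside on the bench; x along its length.
- plate_top (a point): Centre of the levelling plate's top face, 12 mm above the bench; axes as the plate's.
- console: Fixed grey logger console, 110 (x) x 200 (y) x 40 (z) mm, with a dark display on its +x side and three keys in a row along y, 18 mm to the -x side of its middle. Origin: centre of its underside.
- start_key (a joint): Large round white key (36 mm diameter) at the console's +y end: travel in m, 0 up, 0.006 fully down (5 N); counts as pressed from 0.004.
- start_key_top (a point): Centre of the top of the large round key; moves down with it.
- clear_key (a joint): Small round white key (16 mm diameter) in the middle of the row, travel in m, 0 up, 0.006 down: not to be pressed.
- clear_key_top (a point): Centre of the top of the small round key.
- store_key (a joint): White bar-shaped key, 44 (x) x 22 (y) mm, at the console's -y end: travel in m, 0 up, 0.006 fully down (5 N); counts as pressed from 0.004.
- store_key_top (a point): Centre of the top of the bar-shaped key; moves down with it.
- flux_jar: Small amber jar with a cap, 44 mm diameter, 70 mm high, standing loose close beside one long side of the box. Origin: centre of its underside.
- solder_spool: Metal spool standing on its flange, 60 mm diameter, 44 mm high, loose beside the other long side of the box. Origin: centre of its underside.
- cutters: Pair of cutters with yellow handles lying beside the plate, 155 x 58 x 14 mm, loose. Origin: middle, at bench height; x towards the jaws.
- water_bottle: Clear water bottle, 64 mm diameter, 200 mm high, standing loose towards the back. Origin: centre of its underside.
- dish: White dish, 150 mm diameter, 18 mm high, loose, in front of the robot. Origin: centre of its underside.
- multimeter: Orange multimeter lying face up at the back, 150 x 80 x 42 mm, loose. Origin: centre of its underside.
- breadboard: White breadboard, 165 x 55 x 16 mm, loose, towards the right. Origin: centre of its underside; x along its length.
There are look-alikes about, which are no part of the job. Leave any yellow look-alike of the sensor_box alone.

How it is judged:
On the way, in this order (a step that is already met when the one before it is completed fails the run):
1. the large round key is pressed (4 mm or more) (value of joint start_key above 0.004 m), for 0.05 s.
2. the box is held still, clear of the bench, 30 degrees (within 6) gland end down, under 8 degrees sideways, for 1 s (angle between sensor_box's own x axis and vertical between 1.9897 and 2.1991 rad and angle between sensor_box's own y axis and vertical between 1.4312 and 1.7104 rad and height (world z) of gland_tip above 0.03 m and angle between sensor_box's own z axis and vertical below 1 rad and angular speed of sensor_box below 0.3 rad/s), for 1 s.
3. the box stands level, centred and lengthwise on the plate, released, the bar-shaped key up (x of sensor_box in the frame of plate_top between -0.015 and 0.015 m and y of sensor_box in the frame of plate_top between -0.013 and 0.013 m and z of sensor_box in the frame of plate_top between -0.003 and 0.003 m and angle between sensor_box's own z axis and vertical below 0.05 rad and angle between the x axis of sensor_box and the x axis of plate_top, either way round below 0.16 rad and linear speed of sensor_box below 0.02 m/s and angular speed of sensor_box below 0.1 rad/s and contact force between sensor_box and the fingers below 0.05 N and value of joint store_key below 0.0015 m), for 0.2 s.
4. the bar-shaped key is pressed (4 mm or more) (value of joint store_key above 0.004 m), for 0.05 s.
At the end, for the whole second after the job is handed in: The box stands level (within 3 degrees) and at rest on the plate, released, its centre within 15 mm along and 13 mm across of the plate's and its length within 9 degrees of the plate's, either way round; the battery holder lies in it; the large round and bar-shaped keys are up again (all of step 3 and value of joint start_key below 0.0015 m and x of battery_pack in the frame of sensor_box between -0.05 and 0.05 m and y of battery_pack in the frame of sensor_box between -0.024 and 0.024 m and z of battery_pack in the frame of sensor_box between -0.002 and 0.03 m); the robot touches nothing.
It fails at once if the small round key is pressed (2.5 mm or more) (value of joint clear_key above 0.0025 m).
It fails at once if the box is dropped or thrown (faster than 0.5 m/s with no finger on it) (linear speed of sensor_box above 0.5 m/s and contact force between sensor_box and the fingers below 0.01 N).
It fails at once if the battery holder falls out of the box (z of battery_pack in the frame of sensor_box above 0.06 m or distance between battery_pack and sensor_box above 0.09 m).
It fails at once if a bystander is moved by more than 20 mm (distance of any of flux_jar, solder_spool, cutters, water_bottle, dish, multimeter, breadboard from where it was at the start of the episode above 0.02 m).
It also fails if it takes over 72 s, if anything falls off the work surface, if the arm or the gripper's body presses on something with over 40 N, if the wrist force passes 120 N, or if a joint passes its speed limit or range.

## Robot

A 7-joint arm with a two-finger parallel gripper is mounted at the origin on the work surface. World frame = base frame: x ahead of the robot, y to its left, z up, the work surface at z = 0. Lengths are in m, angles in rad, forces in N, time in s.
With the tool pointing down it reaches from about 0.425 to 0.875 m from the base axis. Payload 4.7 kg.
Tool frame: the origin (TCP) lies midway between the tips of the shut fingers; the grasp point (between the pads) lies 19 mm behind it; z points along the fingers, y is the line along which they close (so a half turn about z gives the same grasp; the last joint's range is limited). The gripper opens to 87 mm and grips with 3 to 60 N. Pads are 19 mm wide; open, the fingers measure 117 mm over their backs; the gripper's body (75 mm by 190 mm) begins 51 mm behind the grasp point.
Start: joints at [-1.159, 0.321, -0.07, 1.45, 0.023, 1.371, -0.057], TCP at [0.252, 0.599, 0.187] pointing down, gripper open.
Joint ranges: [-2.86, 2.86], [-0.3, 2.09], [-1.38, 1.24], [0.06, 2.45], [-1.56, 4.7], [0.09, 2.05], [-2.69, 2.69]. Speed limits (rad/s): [2.57, 2.57, 3.14, 3.14, 3.14, 3.14, 3.14].

## Interface

Orientations are given as a rotation vector (axis times angle).
In Python, from bench import ctrl gives the robot as it stands. The module is installed in compiled form; this text tells all that it offers.
- The arm moves only by the tool carry_out, never from a script. Its argument "steps" is a list of rows, each a list of 7 numbers: the turn, a rotation vector about the world's x, y, z in degrees, then the shift along the world's x, y, z in cm, then the opening, from 0 (shut) to 1 (fully open). A call has 1 to 12 rows; each row is the pose to reach, as a shift and turn from the pose commanded when the call began; what a row does not reach only later rows make up. A row lasts 1/10 s, in which the tool goes at most 50 mm and 8.59 degrees, less where a joint would pass 70% of its speed; a pose out of reach is approached as far as the arm can. A call with a gripper value outside its range is refused whole. The fingers move at their own pace and stop on an object; "squeeze" is the grip in N (left out, the last holds). Time passes only in rows, so rows that repeat a pose let the fingers close. It gives the time, the measured TCP pose, the force, the opening and the grip force at its end, in the units of the state.
- ctrl.get_state(): the state, without advancing time (a new reading comes with each control period).
- ctrl.get_image(name): name is "scene" or "top"; returns a dict with "pixels" (400x640x3 uint8, red, green, blue), "camera_matrix" (3x3 intrinsics, pixels), "cam_to_world" (4x4, takes a point from camera to world coordinates). Camera axes: x right, y down, z forward; pixel columns grow to the right and rows downward; lengths in m; the calibration is good to about 2 mm. A picture is of the moment at which its call begins. There is no depth.
- ctrl.close_job(): hands the job in; it is judged then, once.
The state is a dict: "time": time; "joint_positions": joint angles; "qd": joint speeds; "joint_torque": joint torques, N m; "position": TCP position; "tool_rot": TCP orientation; "ft_force": force on the tool from outside, world axes, zero at the start; "torque": the same for the moment, N m; "grip_width": opening from 0.0 (shut) to 1.0 (fully open); "grip_force": force on a finger pad.
Only numpy, scipy, OpenCV 4.12 (cv2) and the standard library are available. Lean on these libraries where they do the work, as an engineer would, in place of code of your own. Each camera call takes 0.05 s, during which the arm holds its last target. There are 200 camera calls.

## Working session

There is one attempt and no reset: what is moved stays moved. The work goes in short steps, Python scripts to look and compute and a tool call to move; the robot and the scene stay as the last step left them, time stands still between calls to the robot, and variables do not carry over. Pictures are saved under pics/ and viewed, at most 10 in all, crops included, and the job is handed in when it is done.

Besides the shell and the picture viewer there is one more tool, called after "Request:" in YAML: its name, and indented under it one key for each argument. carry_out: Moves the arm, as the interface text tells. Its arguments: {"type":"object","properties":{"steps":{"type":"array","items":{"type":"array","items":{"type":"number"}}},"squeeze":{"type":"number"}},"required":["steps"]}

```bash
mkdir -p pics; cat > h.py <<'E'
import numpy as np, cv2
from bench import ctrl
def grab(n,f=None):
    d=ctrl.get_image(n)
    if f: cv2.imwrite('pics/'+f,d['pixels'][:,:,::-1])
    return d
def ray(d,u,v,z):
    K=np.array(d['camera_matrix']);T=np.array(d['cam_to_world'])
    r=T[:3,:3]@np.linalg.solve(K,[u,v,1.]);o=T[:3,3]
    return o+r*(z-o[2])/r[2]
def proj(d,p):
    K=np.array(d['camera_matrix']);T=np.array(d['cam_to_world'])
    c=K@(T[:3,:3].T@(np.array(p)-T[:3,3]));return c[:2]/c[2]
E
python3 - <<'E'
from h import *
for n in('top','scene'):
    d=grab(n,n+'0.png');print(np.round(d['cam_to_world'],3).tolist())
    np.save(n+'0.npy',d,allow_pickle=True)
print(ctrl.get_state())
E
```

```text
[[-0.001, -0.998, 0.059, 0.521], [-1.0, 0.001, 0.0, -0.046], [-0.0, -0.059, -0.998, 1.079], [0.0, 0.0, 0.0, 1.0]]
[[-0.544, 0.487, -0.684, 1.555], [0.839, 0.293, -0.458, 0.593], [-0.023, -0.823, -0.568, 0.887], [0.0, 0.0, 0.0, 1.0]]
{'time': 0.1, 'joint_positions': array([-1.15889563,  0.32176357, -0.07009153,  1.45153829,  0.0225729 ,
        1.37081148, -0.05692506]), 'qd': array([ 0.00022665,  0.00022394, -0.00088982, -0.00272826, -0.00091168,
       -0.00012699, -0.00059378]), 'joint_torque': array([-1.65547526e-04, -4.92568731e+01, -4.05554473e-01, -3.13398492e+01,
       -6.40517869e-02,  3.94249416e-02,  7.77000309e-05]), 'position': array([0.25162305, 0.59871761, 0.18596883]), 'tool_rot': array([-6.20691100e-01, -3.07938064e+00,  2.68801983e-03]), 'ft_force': array([0.36586165, 0.07232063, 0.34217496]), 'torque': array([ 0.00929777, -0.00427773,  0.04777703]), 'grip_force': 0.0, 'grip_width': 1.0006224000002866}
```

View pics/top0.png

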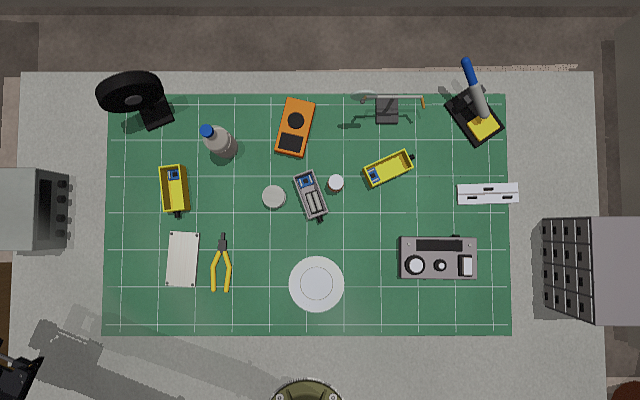

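View pics/scene0.png

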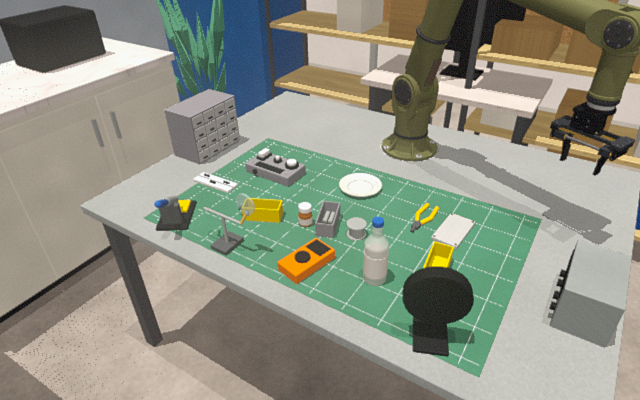

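The top view shows the grey box at (310,195) with its gland towards the robot at (320,219). The jar cap is at (336,183), the spool at (273,197), the plate at (183,258) and the console at (438,257). There are three box candidates: yellow at (174,190), yellow at (388,168) and grey at (310,195). Only the grey one fits, as the yellow ones are the look-alikes. I'll confirm it in an enlarged crop and measure.

```bash
python3 - <<'E'
from h import *
d=np.load('top0.npy',allow_pickle=True).item();im=d['pixels']
c=im[150:240,255:355,::-1];cv2.imwrite('pics/c1.png',cv2.resize(c,None,fx=6,fy=6,interpolation=cv2.INTER_CUBIC))
hsv=cv2.cvtColor(im,cv2.COLOR_RGB2HSV)
green=cv2.inRange(hsv,(65,70,30),(95,255,255))
ng=cv2.bitwise_not(green)
ng=cv2.morphologyEx(ng,cv2.MORPH_OPEN,np.ones((4,4)))
n,l,s,ce=cv2.connectedComponentsWithStats(ng)
for i in range(1,n):
    if 60<s[i][4]<5000:
        cs,_=cv2.findContours((l==i).astype(np.uint8),cv2.RETR_EXTERNAL,cv2.CHAIN_APPROX_NONE)
        r=cv2.minAreaRect(cs[0]);print(np.round(ce[i]),s[i].tolist(),np.round(r[0],1),np.round(r[1],1),round(r[2],1),np.round(ray(d,*r[0],0.012)[:2],3))
        if 160<ce[i][0]<200 and ce[i][1]>230: print('plate',[np.round(ray(d,*p,.012)[:2],4).tolist() for p in cv2.boxPoints(r)])
# white keys
w=((hsv[:,:,1]<40)&(hsv[:,:,2]>215)).astype(np.uint8)
n,l,s,ce=cv2.connectedComponentsWithStats(w)
for i in range(1,n):
    if s[i][4]>25: print('white',ce[i].round(1),s[i].tolist(),ray(d,*ce[i],.046).round(4))
print(d['camera_matrix'])
E
```

```text
[296. 128.] [275, 98, 42, 61, 1778] [296.3 128.2] [32.3 57.5] 14.0 [0.785 0.028]
[220. 142.] [201, 125, 38, 35, 922] [219.2 141. ] [44.7 26.1] 38.7 [0.75  0.238]
[389. 168.] [363, 150, 52, 38, 1134] [390.3 168.3] [24.  53.3] 65.2 [ 0.675 -0.227]
[175. 190.] [159, 165, 33, 54, 1388] [174.7 191.5] [53.6 29.3] 83.7 [0.612 0.357]
[311. 195.] [294, 170, 35, 52, 1073] [311.8 196.9] [52.2 23.1] 71.6 [ 0.597 -0.014]
[336. 184.] [328, 175, 17, 19, 264] [336. 184.] [18. 16.] 90.0 [ 0.632 -0.08 ]
[274. 197.] [263, 186, 24, 23, 456] [274.5 197. ] [22. 23.] 90.0 [0.597 0.087]
[183. 260.] [166, 232, 35, 57, 1753] [183.1 260.6] [31.1 57.6] 4.8 [0.426 0.33 ]
plate [[0.3539, 0.3763], [0.5064, 0.367], [0.4995, 0.2836], [0.3471, 0.2936]]
[222. 266.] [211, 234, 23, 60, 610] [222.  263.5] [59. 22.] 90.0 [0.418 0.226]
[438. 258.] [399, 236, 79, 45, 3378] [438. 258.] [44. 78.] 90.0 [ 0.433 -0.352]
[318. 287.] [289, 257, 57, 67, 2778] [316.9 288.6] [57.2 64.1] 6.1 [ 0.352 -0.028]
[[395.62413318   0.         323.49923857]
 [  0.         395.62413318 201.76588887]
 [  0.           0.           1.        ]]
```

View pics/c1.png

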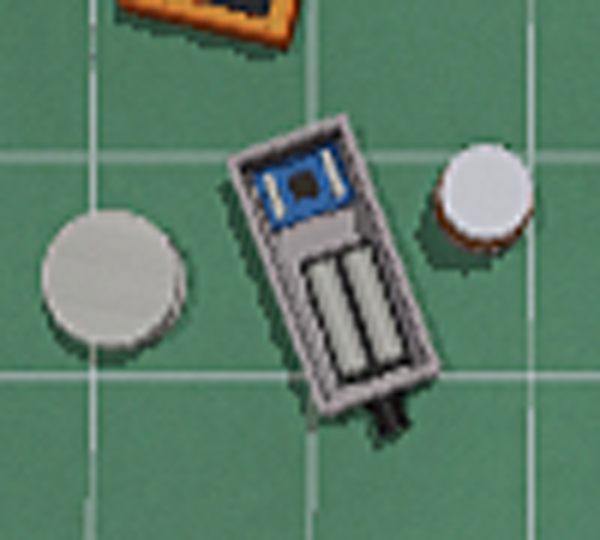

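The crop confirms the grey open box, with the blue board at the top end, the two-cell holder below it and the black gland at the bottom. Rim corners in crop pixels are about (346,115), (228,160), (320,415) and (440,370). Next I'll measure the box, jar, spool, keys and plate.

```bash
python3 - <<'E'
from h import *
d=np.load('top0.npy',allow_pickle=True).item();im=d['pixels'];e=np.load('scene0.npy',allow_pickle=True).item()
q=[(346,115),(228,160),(320,415),(440,370)]
P=np.array([ray(d,255+(u-2.5)/6,150+(v-2.5)/6,.05)[:2] for u,v in q]);print('rim',P.round(4).tolist(),P.mean(0))
L=lambda a,b:np.linalg.norm(P[a]-P[b]);print('sizes',L(0,1),L(1,2),L(2,3),L(3,0))
x=P[2]+P[3]-P[0]-P[1];x/=np.linalg.norm(x);y=np.array([-x[1],x[0]]);c=P.mean(0)
print('yaw',np.degrees(np.arctan2(x[1],x[0])))
for n,u,v,z in(('jar',485,190,.07),('spool',112,280,.044),('gland',388,432,.028)):
    p=ray(d,255+(u-2.5)/6,150+(v-2.5)/6,z)[:2];print(n,p.round(4),'in box',(p-c)@x,(p-c)@y)
def blobs(d,x0,y0,x1,y1,lo,smax):
    h=cv2.cvtColor(d['pixels'],cv2.COLOR_RGB2HSV)[y0:y1,x0:x1]
    m=((h[:,:,1]<smax)&(h[:,:,2]>lo)).astype(np.uint8)
    n,l,s,ce=cv2.connectedComponentsWithStats(m);
    return [(ce[i]+[x0,y0],s[i].tolist()) for i in range(1,n) if s[i][4]>12]
for p,s in blobs(d,395,230,485,285,185,50):print('top',p.round(1),s,ray(d,*p,.048).round(4),proj(e,ray(d,*p,.048)).round(1))
for p,s in blobs(e,240,140,310,190,185,60):print('scene',p.round(1),s,ray(e,*p,.048).round(4))
cv2.imwrite('pics/c2.png',np.vstack([cv2.resize(d['pixels'][225:285,390:490,::-1],(500,300),interpolation=2),cv2.resize(e['pixels'][140:196,235:315,::-1],(500,300),interpolation=2)]))
E
```

```text
rim [[0.6682, -0.0164], [0.6484, 0.035], [0.5374, -0.0053], [0.5569, -0.0573]] [ 0.60271514 -0.01099597]
sizes 0.05504515974949994 0.11812966167976229 0.05550393479348651 0.11856438640998565
yaw -159.95001493341945
jar [ 0.633  -0.0764] in box -0.006056002442824199 0.07179238378016485
spool [0.5965 0.0859] in box -0.02738884822699047 -0.0931919938679298
gland [ 0.5302 -0.0345] in box 0.07614960291667094 -0.0027759089641342417
top [415.9 264.9] [15, 29, 13, 13, 139] [ 0.418  -0.2845  0.048 ] [291.7 163.8]
top [467.5 265.6] [69, 28, 8, 17, 130] [ 0.4161 -0.4179  0.048 ] [263.4 154.4]
top [441.1 265.1] [44, 33, 5, 5, 22] [ 0.4175 -0.3497  0.048 ] [277.5 159.2]
scene [248.4 145.3] [0, 0, 24, 15, 162] [ 0.389  -0.5151  0.048 ]
scene [298.1 142.9] [38, 0, 32, 10, 175] [ 0.2732 -0.3573  0.048 ]
scene [262.8 151.5] [18, 8, 11, 9, 53] [ 0.3996 -0.4343  0.048 ]
scene [277.  156.4] [35, 15, 5, 4, 14] [ 0.4021 -0.3639  0.048 ]
scene [291.  161.4] [47, 19, 9, 6, 50] [ 0.4053 -0.2967  0.048 ]
```

View pics/c2.png

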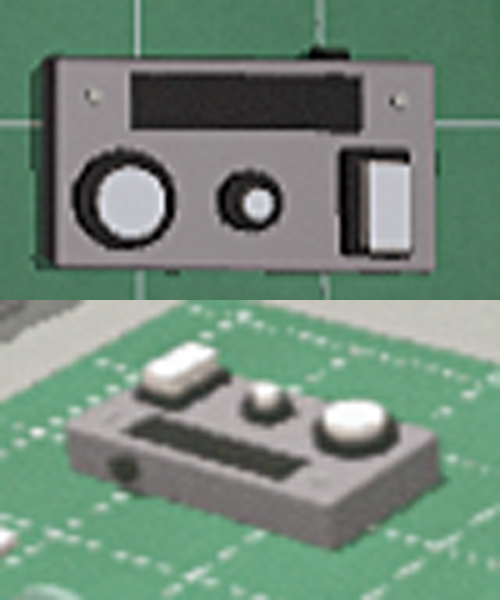

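Both views show the console: large round key at the +y end, small key in the middle, bar key at the -y end, with caps slightly above 48 mm. The measured sizes agree: rim 118 x 55 mm, gland at 76 mm. The jar lies abreast of the box's middle and the spool towards the board end, so I'll grip about 22 mm towards the gland end. Moving now.

Request:
carry_out:
  steps:
    - [0,0,20,12,-17,2,0]
    - [0,0,43,25,-35,2,0]
    - [0,0,43,25,-35,2,0]
    - [0,0,43,25,-35,2,0]
    - [0,0,43,25,-35,2,0]
    - [0,0,43,25,-35,2,0]
    - [0,0,43,25,-35,2,0]
    - [0,0,43,25,-35,2,0]
    - [0,0,43,25,-35,2,0]
    - [0,0,43,25,-60,2,0]
    - [0,0,43,25,-60,2,0]
    - [0,0,43,25,-60,2,0]

```text
time: 1.3
position: [0.5014, 0.0972, 0.2065]
tool_rot: [0.551, -3.092, 0.0]
ft_force: [0.6, -0.0, 0.0]
grip_width: 0.032
grip_force: 0.0
```

```bash
python3 - <<'E'
from h import *
d=np.load('top0.npy',allow_pickle=True).item();e=np.load('scene0.npy',allow_pickle=True).item()
def tri(a,b):
    A=[];r=[]
    for q,p in((d,a),(e,b)):
        o=np.array(q['cam_to_world'])[:3,3];v=ray(q,*p,0)-o;v/=np.linalg.norm(v);M=np.eye(3)-np.outer(v,v);A.append(M);r.append(M@o)
    x,s,_,_=np.linalg.lstsq(np.vstack(A),np.hstack(r),rcond=None);return x.round(4),s
for a,b in(((415.9,264.9),(291,161.4)),((441.1,265.1),(277,156.4)),((467.5,265.6),(262.8,151.5))):print(tri(a,b))
# plate from colour mask at z=.012
im=cv2.cvtColor(d['pixels'],cv2.COLOR_RGB2HSV)[225:295,155:208];m=((im[:,:,1]<45)&(im[:,:,2]>120)).astype(np.uint8)
m=cv2.morphologyEx(m,cv2.MORPH_OPEN,np.ones((5,5)))
cs,_=cv2.findContours(m,0,1);c=max(cs,key=cv2.contourArea);r=cv2.minAreaRect(c);b=cv2.boxPoints(r)+[155,225]
w=np.array([ray(d,*p,.012)[:2] for p in b]);print(r[1:],w.round(4).tolist(),w.mean(0),np.linalg.norm(np.diff(w,axis=0),axis=1))
print(ctrl.get_state()['joint_positions'])
E
```

```text
(array([ 0.42  , -0.2833,  0.0592]), array([5.10202962e-06]))
(array([ 0.4197, -0.3472,  0.0613]), array([5.43358618e-06]))
(array([ 0.4187, -0.4145,  0.0624]), array([8.25720773e-06]))
((29.713956832885742, 56.135986328125), 4.969740867614746) [[0.3598, 0.3788], [0.5086, 0.3691], [0.5017, 0.2894], [0.353, 0.2997]] [0.43079941 0.33424978] [0.14911423 0.08004793 0.14904239]
[-0.48980238  0.01019193  0.24914028  1.77003829 -0.00258128  1.36236305
  1.68342228]
```

Request:
carry_out:
  steps:
    - [0,0,0,-4,-19,0,0]
    - [0,0,0,-4,-19,0,0]
    - [0,0,0,-4,-19,0,0]
    - [0,0,0,-4,-19,0,0]
    - [0,0,0,-8.1,-38,-4,0]
    - [0,0,0,-8.1,-38,-11.6,0]
    - [0,0,0,-8.1,-38,-11.6,0]
    - [0,0,0,-8.1,-38,-11.6,0]
    - [0,0,0,-8.1,-38,-11.6,0]
    - [0,0,0,-8.1,-38,-11.6,0]
    - [0,0,0,-8.1,-38,-12.6,0]
    - [0,0,0,-8.1,-38,-12.6,0]

```text
time: 2.5
position: [0.4208, -0.279, 0.08]
tool_rot: [0.554, -3.091, -0.002]
ft_force: [-0.9, 0.4, -1.0]
grip_width: 0.008
grip_force: 0.0
```

Request:
carry_out:
  steps:
    - [0,0,0,0,-0.3,-1,0]
    - [0,0,0,0,-0.3,-1.6,0]
    - [0,0,0,0,-0.3,-2,0]
    - [0,0,0,0,-0.3,-2.2,0]
    - [0,0,0,0,-0.3,-2.4,0]
    - [0,0,0,0,-0.3,-2.4,0]

```text
time: 3.1
position: [0.4208, -0.2837, 0.0569]
tool_rot: [0.551, -3.093, -0.0]
ft_force: [0.4, -0.4, -0.4]
grip_width: 0.008
grip_force: 0.0
```

No contact yet at z = 0.057, so I'll go down in small steps.

Request:
carry_out:
  steps:
    - [0,0,0,0,0,-0.2,0]
    - [0,0,0,0,0,-0.4,0]
    - [0,0,0,0,0,-0.5,0]
    - [0,0,0,0,0,-0.5,0]

```text
time: 3.5
position: [0.4207, -0.2837, 0.0518]
tool_rot: [0.551, -3.093, -0.0]
ft_force: [0.4, -0.7, 0.5]
grip_width: 0.006
grip_force: 0.0
```

Request:
carry_out:
  steps:
    - [0,0,0,0,0,-0.2,0]
    - [0,0,0,0,0,-0.3,0]
    - [0,0,0,0,0,-0.3,0]

```text
time: 3.8
position: [0.4207, -0.2837, 0.0488]
tool_rot: [0.551, -3.093, -0.0]
ft_force: [-1.2, 0.1, 0.3]
grip_width: 0.005
grip_force: 0.0
```

Request:
carry_out:
  steps:
    - [0,0,0,0,0,-0.2,0]
    - [0,0,0,0,0,-0.3,0]
    - [0,0,0,0,0,-0.3,0]

```text
time: 4.1
position: [0.4207, -0.2837, 0.0458]
tool_rot: [0.551, -3.093, -0.0]
ft_force: [0.7, -0.1, 0.1]
grip_width: 0.001
grip_force: 0.0
```

```bash
python3 - <<'E'
from h import *
a=grab('scene')['pixels'][100:200,220:340,::-1];b=grab('top')['pixels'][215:295,390:490,::-1]
cv2.imwrite('pics/c3.png',np.hstack([cv2.resize(a,(480,400),interpolation=2),cv2.resize(b,(320,400),interpolation=2)]))
E
```

```text
(no output)
```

View pics/c3.png

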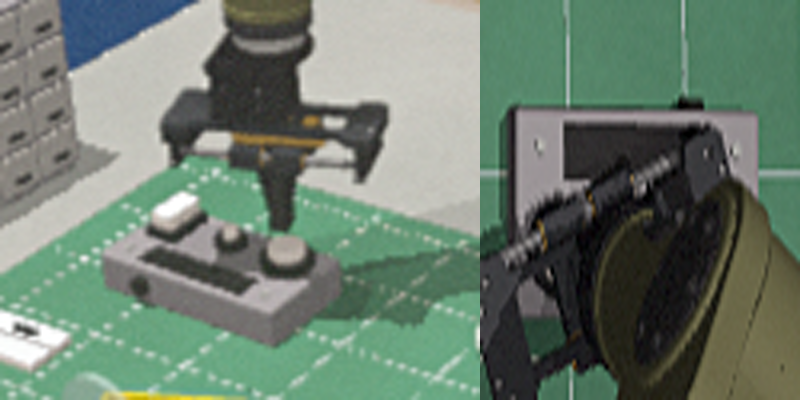

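The scene view (left) shows the fingertip near px (291,157), apparently behind or above the key at (292,162). The key is not touched yet. I'll check the projected TCP against the image.

```bash
python3 - <<'E'
from h import *
d=np.load('top0.npy',allow_pickle=True).item();e=np.load('scene0.npy',allow_pickle=True).item()
s=ctrl.get_state();p=s['position'];print(p,s['time'],s['tool_rot'])
for dz in(0,.01,.02,.07):print(dz,proj(e,p+[0,0,dz]).round(1),proj(d,p+[0,0,dz]).round(1))
print('dx -2cm',proj(e,p+[-.02,0,0]))
P=np.array([.252,.599,.186]);y=np.array([.388,.921,0]);
for k in(-.0435,0,.0435):print('start',proj(e,P+k*y).round(1))
im=e['pixels'][95:200,540:640];cv2.imwrite('pics/c4.png',np.hstack([cv2.resize(im,(400,420),interpolation=2)[:,:,::-1],cv2.resize(grab('scene')['pixels'][130:180,265:315,::-1],(400,420),interpolation=2)]))
for x in (.42,.44,.46):print('bench',proj(e,(x,-.28,0)))
# mat/base checks: robot base axis
print('base',proj(e,(0,0,0)),proj(d,(0,0,0)))
E
```

```text
[ 0.4207692  -0.28373604  0.04592524] 4.2 [ 5.51083718e-01 -3.09276257e+00 -2.37564730e-04]
0 [291.4 164.6] [415.4 263.8]
0.01 [291.3 162.3] [416.3 264.1]
0.02 [291.1 159.9] [417.2 264.5]
0.07 [290.3 147.7] [422.1 266.6]
dx -2cm [294.61361048 162.26304383]
start [561.5 170.5]
start [575.8 177. ]
start [590.7 183.7]
bench [293.08651492 175.50724341]
bench [289.92067264 177.98273637]
bench [286.70245876 180.49918068]
base [409.45485742 147.12636059] [306.30791147 422.49005269]
```

View pics/c4.png

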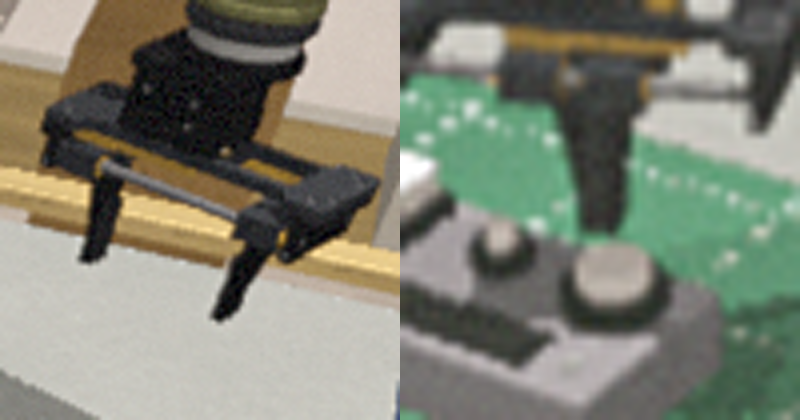

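The tips sit about 7 px above their predicted position both now and at the start, so the true tip is higher than reported and nearly straight above the key. I'll keep descending gently and watch the force.

Request:
carry_out:
  steps:
    - [0,0,0,0,0,-0.2,0]
    - [0,0,0,0,0,-0.4,0]
    - [0,0,0,0,0,-0.4,0]

```text
time: 4.55
position: [0.4206, -0.2836, 0.0416]
tool_rot: [0.551, -3.092, -0.001]
ft_force: [-0.6, 0.1, -0.3]
grip_width: 0.008
grip_force: 0.0
```

Request:
carry_out:
  steps:
    - [0,0,0,0,0,-0.2,0]
    - [0,0,0,0,0,-0.4,0]
    - [0,0,0,0,0,-0.4,0]

```text
time: 4.85
position: [0.4206, -0.2836, 0.0376]
tool_rot: [0.551, -3.092, -0.001]
ft_force: [-0.6, 0.4, -0.8]
grip_width: 0.008
grip_force: 0.0
```

Request:
carry_out:
  steps:
    - [0,0,0,0,0,-0.2,0]
    - [0,0,0,0,0,-0.4,0]
    - [0,0,0,0,0,-0.4,0]

```text
time: 5.15
position: [0.4206, -0.2836, 0.0337]
tool_rot: [0.551, -3.092, -0.001]
ft_force: [-0.3, 0.0, -0.7]
grip_width: 0.007
grip_force: 0.0
```

Request:
carry_out:
  steps:
    - [0,0,0,0,0,-0.2,0]
    - [0,0,0,0,0,-0.4,0]
    - [0,0,0,0,0,-0.4,0]

```text
time: 5.45
position: [0.4206, -0.2836, 0.0297]
tool_rot: [0.551, -3.092, -0.001]
ft_force: [-0.9, 0.7, 0.4]
grip_width: 0.005
grip_force: 0.0
```

```bash
python3 - <<'E'
from h import *
e=grab('scene');e0=np.load('scene0.npy',allow_pickle=True).item()
g=cv2.cvtColor(e['pixels'],cv2.COLOR_RGB2GRAY);g0=cv2.cvtColor(e0['pixels'],cv2.COLOR_RGB2GRAY)
print(g[150:172,282:302]);print(g0[156:172,282:302])
print(proj(e,ctrl.get_state()['position']))
E
```

```text
[[145 147 147 102  60  50  59  60  60  54  49  56 109 149 196 155 141 146
  138 144]
 [143 144 151 112  62  52  55  57  61  54  46  55 119 140 168 147 167 162
  151 168]
 [144 144 147 139  81  45  62  61  59  41  48  55 137 144 145 142 152 149
  142 155]
 [144 143 149 151  95  47  52  60  56  55  46  71 141 149 142 141 142 140
  139 143]
 [144 146 177 183 116  56  59  52  55  51  47  76 142 147 141 142 144 145
  140 144]
 [150 143 159 159 123  69  55  59  61  50  54  72 145 146 145 147 144 144
  144 141]
 [204 162 144 146 146  80  55  59  63  56  51  70 142 144 145 145 143 142
  141 144]
 [178 154 135 149 146  93  54  55  57  58  49  72 142 144 146 139 143 143
  144 140]
 [121 156 170 159 157  95  57  61  58  47  44  58 141 142 145 140 144 140
  144 144]
 [ 95 120 131 123 156  99  47  51  62  51  42  83 152 152 141 144 147 144
  131 131]
 [ 93 101 102 103 118  92  56  56  50  45  68 150 165 165 127 130 137 135
  128 134]
 [103  99  99 100  93 106 105  89  85  72 106 161 169 170 114  99 121 130
  132 124]
 [100 104 100  71  86 156 162 159 162 155 159 169 178 173 111  66  91 113
  125 
[... 1459 characters left out ...]
9 154  83  70 143 191 202 211 211 206 188 175 140  82  59  87 177
  175 175]
 [177 175 160  92  52  83 131 165 169 166 164 144 124  89  60  48  76 173
  178 177]
 [176 178 174  97  55  56  70  98 102 101  96  90  72  63  54  53  96 171
  179 175]
 [180 177 177 124  62  51  47  56  62  63  59  54  49  48  51  91 161 180
  173 158]
 [177 181 182 169 120  77  63  56  53  47  52  51  61  71  93 164 183 174
  148 116]
 [111 120 154 178 171 170 144 107  84  82  91 108 138 166 169 177 168 139
  112  97]
 [ 61  78 126 172 176 178 173 172 168 171 170 171 176 183 176 161 127 109
   97  98]
 [ 91 156 169 176 177 177 176 173 178 180 179 178 180 171 146 123 103  98
  104 101]]
[291.71372969 168.42645863]
```

The tip is now at px (289,161), right over the key's cap (291,161), and the key is still up. Contact should be near.

Request:
carry_out:
  steps:
    - [0,0,0,0,0,-0.2,0]
    - [0,0,0,0,0,-0.3,0]
    - [0,0,0,0,0,-0.3,0]

```text
time: 5.8
position: [0.4208, -0.2837, 0.0269]
tool_rot: [0.551, -3.093, -0.0]
ft_force: [-0.0, -0.2, 0.0]
grip_width: 0.002
grip_force: 0.0
```

Request:
carry_out:
  steps:
    - [0,0,0,0,0,-0.2,0]
    - [0,0,0,0,0,-0.3,0]
    - [0,0,0,0,0,-0.3,0]

```text
time: 6.1
position: [0.421, -0.2838, 0.0241]
tool_rot: [-0.551, 3.093, 0.0]
ft_force: [-0.1, 0.5, 2.8]
grip_width: 0.007
grip_force: 1.5
```

Request:
carry_out:
  steps:
    - [0,0,0,0,0,-0.2,0]
    - [0,0,0,0,0,-0.3,0]
    - [0,0,0,0,0,-0.3,0]

```text
time: 6.4
position: [0.421, -0.2838, 0.0211]
tool_rot: [-0.551, 3.093, -0.0]
ft_force: [-1.8, 0.5, 4.5]
grip_width: 0.005
grip_force: 2.3
```

Request:
carry_out:
  steps:
    - [0,0,0,0,0,-0.1,0]
    - [0,0,0,0,0,-0.2,0]
    - [0,0,0,0,0,-0.2,0]

```text
time: 6.7
position: [0.4211, -0.2838, 0.0206]
tool_rot: [-0.551, 3.092, 0.002]
ft_force: [-5.2, 3.0, 16.5]
grip_width: 0.004
grip_force: 8.6
```

The start key is fully pressed, bottoming at TCP z 0.0207. The reported z therefore reads low by an amount I need. I'll find it by lightly touching an empty patch of bench near (0.50,-0.17).

Request:
carry_out:
  steps:
    - [0,0,0,0,0,3,0]
    - [0,0,0,0,0,6,0]
    - [0,0,0,4,6,6,0]
    - [0,0,0,8,11,6,0]
    - [0,0,0,8,11,6,0]
    - [0,0,0,8,11,2,0]
    - [0,0,0,8,11,0,0]
    - [0,0,0,8,11,-1,0]
    - [0,0,0,8,11,-1,0]
    - [0,0,0,8,11,-1,0]

```text
time: 7.7
position: [0.5013, -0.1743, 0.0096]
tool_rot: [-0.55, 3.092, -0.001]
ft_force: [-0.2, -0.2, 0.3]
grip_width: 0.008
grip_force: 0.0
```

```bash
python3 - <<'E'
from h import *
s=ctrl.get_state();print(s['position'],s['ft_force'])
t=grab('top','t5.png');e=grab('scene','s5.png')
p=s['position'];print(proj(t,p),proj(e,p))
pt=proj(t,p).astype(int);ps=proj(e,p).astype(int)
a=t['pixels'][pt[1]-40:pt[1]+40,pt[0]-40:pt[0]+40,::-1];b=e['pixels'][ps[1]-50:ps[1]+30,ps[0]-40:ps[0]+40,::-1]
print(pt,ps)
cv2.imwrite('pics/c5.png',np.hstack([cv2.resize(i,(400,400),interpolation=2) for i in(a,b)]))
# scene calibration check: jar cap (z=.07)
d0=np.load('top0.npy',allow_pickle=True).item();
w=ray(d0,255+(485-2.5)/6,150+(190-2.5)/6,.07);print('jar cap pred',proj(e,w));h=cv2.cvtColor(e['pixels'],cv2.COLOR_RGB2HSV)
u,v=proj(e,w).astype(int);sub=h[v-18:v+14,u-14:u+14];m=((sub[:,:,1]<40)&(sub[:,:,2]>190)).astype(np.uint8)
n,l,st,ce=cv2.connectedComponentsWithStats(m);[print(st[i],ce[i]+[u-14,v-18]) for i in range(1,n) if st[i][4]>10]
E
```

```text
[ 0.50130159 -0.17434515  0.00964163] [-0.15681644 -0.18902082  0.32408873]
[371.23089054 232.36444443] [304.0703539  192.09616228]
[371 232] [304 192]
jar cap pred [305.29610284 205.50859645]
[  7  15  14  11 106] [303.95283019 206.17924528]
```

View pics/c5.png

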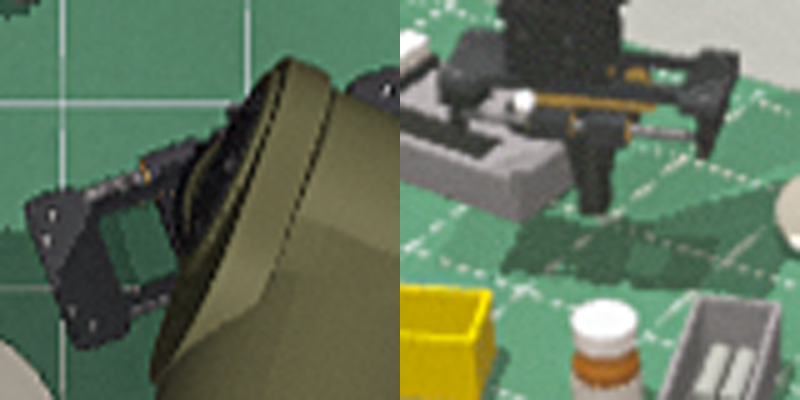

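The scene view shows the tip at px (303,185), clear of the bench, and the jar cap confirms the scene calibration to about 1 px. So the reported z is about 28 mm too low. I'll touch down to get the exact figure.

Request:
carry_out:
  steps:
    - [0,0,0,0,0,-0.5,0]
    - [0,0,0,0,0,-1,0]
    - [0,0,0,0,0,-1.5,0]
    - [0,0,0,0,0,-2,0]
    - [0,0,0,0,0,-2,0]

```text
time: 8.3
position: [0.5, -0.1735, -0.012]
tool_rot: [0.551, -3.091, -0.001]
ft_force: [0.4, -0.6, -0.5]
grip_width: 0.006
grip_force: 0.0
```

Request:
carry_out:
  steps:
    - [0,0,0,0,0,-0.3,0]
    - [0,0,0,0,0,-0.5,0]
    - [0,0,0,0,0,-0.5,0]

```text
time: 8.6
position: [0.5006, -0.1737, -0.0163]
tool_rot: [0.551, -3.092, -0.0]
ft_force: [-0.5, -0.0, -0.1]
grip_width: 0.006
grip_force: 0.0
```

Request:
carry_out:
  steps:
    - [0,0,0,0,0,-0.2,0]
    - [0,0,0,0,0,-0.4,0]
    - [0,0,0,0,0,-0.4,0]

```text
time: 8.9
position: [0.5006, -0.1737, -0.0203]
tool_rot: [0.551, -3.093, -0.0]
ft_force: [0.3, 0.1, 0.7]
grip_width: 0.005
grip_force: 0.0
```

Request:
carry_out:
  steps:
    - [0,0,0,0,0,-0.1,0]
    - [0,0,0,0,0,-0.3,0]
    - [0,0,0,0,0,-0.3,0]

```text
time: 9.2
position: [0.5006, -0.1736, -0.0233]
tool_rot: [0.551, -3.093, -0.0]
ft_force: [-0.2, -0.3, 0.6]
grip_width: 0.007
grip_force: 0.0
```

Request:
carry_out:
  steps:
    - [0,0,0,0,0,-0.1,0]
    - [0,0,0,0,0,-0.2,0]
    - [0,0,0,0,0,-0.2,0]

```text
time: 9.5
position: [0.5007, -0.1737, -0.0252]
tool_rot: [0.551, -3.093, -0.0]
ft_force: [-0.6, -0.1, -1.0]
grip_width: 0.003
grip_force: 0.0
```

Request:
carry_out:
  steps:
    - [0,0,0,0,0,-0.1,0]
    - [0,0,0,0,0,-0.2,0]
    - [0,0,0,0,0,-0.2,0]

```text
time: 9.8
position: [0.5007, -0.1737, -0.0272]
tool_rot: [0.551, -3.093, -0.0]
ft_force: [0.1, 0.5, 0.6]
grip_width: 0.005
grip_force: 0.0
```

Request:
carry_out:
  steps:
    - [0,0,0,0,0,-0.1,0]
    - [0,0,0,0,0,-0.2,0]
    - [0,0,0,0,0,-0.2,0]

```text
time: 10.1
position: [0.5007, -0.1737, -0.0292]
tool_rot: [0.551, -3.093, -0.0]
ft_force: [0.7, 0.5, 0.0]
grip_width: 0.006
grip_force: 0.0
```

Request:
carry_out:
  steps:
    - [0,0,0,0,0,-0.1,0]
    - [0,0,0,0,0,-0.2,0]
    - [0,0,0,0,0,-0.2,0]

```text
time: 10.4
position: [0.5007, -0.1737, -0.0312]
tool_rot: [0.551, -3.093, -0.0]
ft_force: [0.7, 0.5, 1.1]
grip_width: 0.009
grip_force: 0.0
```

Request:
carry_out:
  steps:
    - [0,0,0,0,0,-0.1,0]
    - [0,0,0,0,0,-0.2,0]
    - [0,0,0,0,0,-0.2,0]

```text
time: 10.7
position: [0.5007, -0.1737, -0.0332]
tool_rot: [0.551, -3.093, -0.0]
ft_force: [-0.1, 0.3, -0.1]
grip_width: 0.004
grip_force: 0.0
```

Request:
carry_out:
  steps:
    - [0,0,0,0,0,-0.1,0]
    - [0,0,0,0,0,-0.2,0]
    - [0,0,0,0,0,-0.2,0]

```text
time: 11.0
position: [0.5008, -0.1738, -0.0351]
tool_rot: [-0.551, 3.093, 0.0]
ft_force: [0.3, -0.2, 0.2]
grip_width: 0.006
grip_force: 0.0
```

Request:
carry_out:
  steps:
    - [0,0,0,0,0,-0.1,0]
    - [0,0,0,0,0,-0.2,0]
    - [0,0,0,0,0,-0.2,0]

```text
time: 11.3
position: [0.5009, -0.1737, -0.0352]
tool_rot: [0.551, -3.093, -0.002]
ft_force: [-5.0, 1.3, 16.1]
grip_width: 0.005
grip_force: 8.1
```

```bash
python3 - <<'E'
from h import *
e=grab('scene');p=ctrl.get_state()['position'];g=cv2.cvtColor(e['pixels'],cv2.COLOR_RGB2GRAY)
print(proj(e,p),proj(e,[p[0],p[1],0]));print(g[184:202,294:312])
E
```

```text
[304.79936218 202.64570388] [304.38996228 194.393508  ]
[[128 134 135 161 105  51  43  59  61  51  43  48  58  66 125 128 131 131]
 [132 136 135 134 101  62  57  57  58  60  53  52  47  73 129 131 128 130]
 [104 129 133 135 127  76  51  57  56  63  53  50  51  90  93  97 103 100]
 [ 84  99 102 101 104  69  50  53  59  57  49  47  56  92  87  89  97  87]
 [ 79  87  86  82  84  61  53  49  57  62  57  49  53  81  82  84 100  81]
 [ 82  84  82  81  87  76  53  52  53  60  52  56  48  80  82  85  88  79]
 [ 86  88  86  82  90 119  72  54  62  61  51  43  43  83  90  83  85  81]
 [ 89  87  85  87  99 108  69  55  58  62  52  50  52  76  87  79  88  87]
 [ 88  83  86  83  90  89  68  60  53  60  53  48  48  71  83  80  82  81]
 [ 89  91  95  91  78  90  67  57  63  53  58  55  53  78  86  86  84  95]
 [101 117  96  84  86  87  66  52  54  56  60  51  63  83  81  82  84  95]
 [122 106  83  85  87  81  69  58  61  57  54  52  76  84  87  83  82 101]
 [ 98  83  84  81  79  80  85  82  78  78  69  71  88  84  84  81  97  98]
 [ 93  84  81  75  81  78  85  81  83  83  86  82  80  81  80  83  88  86]
 [126 122 124  99  99  93  87  85  84  79  81  84  90  85  86  82  80  82]
 [140 139 142 138 138 136 126 122  92  89  84 119 125 125  91  89  87  84]
 [143 143 143 144 144 144 145 140 133 132 131 140 140 125 124 139 138 134]
 [141 150 142 141 141 138 139 146 148 157 161 160 157 154 143 140 149 149]]
```

The bench is met at reported z -0.035, so the true z is the reported z plus 35 mm. That puts the key top at 0.062, matching the triangulation, and xy agrees. Next I'll go above the box grasp point (0.582,-0.0185).

Request:
carry_out:
  squeeze: 40
  steps:
    - [0,0,0,0,0,5,0.86]
    - [0,0,0,0,0,10,0.86]
    - [0,0,0,0,0,15,0.86]
    - [0,0,0,8.1,15.5,15,0.86]
    - [0,0,0,8.1,15.5,15,0.86]
    - [0,0,0,8.1,15.5,15,0.86]
    - [0,0,0,8.1,15.5,15,0.86]
    - [0,0,0,8.1,15.5,15,0.86]
    - [0,0,0,8.1,15.5,15,0.86]
    - [0,0,0,8.1,15.5,15,0.86]

```text
time: 12.35
position: [0.5813, -0.0207, 0.1129]
tool_rot: [0.548, -3.093, 0.001]
ft_force: [0.0, -0.9, -1.4]
grip_width: 0.815
grip_force: 0.0
```

```bash
python3 - <<'E'
from h import *
s=ctrl.get_state();p=s['position'];print(p,s['tool_rot'],s['time'])
t=grab('top');e=grab('scene')
a=t['pixels'][150:250,260:360,::-1];b=e['pixels'][140:240,280:380,::-1]
cv2.imwrite('pics/c6.png',np.hstack([cv2.resize(i,(400,400),interpolation=2) for i in(a,b)]))
y=np.array([-.342,.94,0]);q=p+[0,0,.035]
for k in(-.037,0,.037):print((proj(t,q+k*y)-[260,150])*4,(proj(e,q+k*y)-[280,140])*4)
E
```

```text
[ 0.58125191 -0.0206649   0.11287605] [ 5.47509553e-01 -3.09288156e+00  1.01897313e-03] 12.35
[270.30955067 176.37717294] [148.94809219 161.16430503]
[211.32141747 197.82135027] [196.73684623 166.14779728]
[152.2392335  219.29971822] [245.03838328 171.18476342]
```

View pics/c6.png

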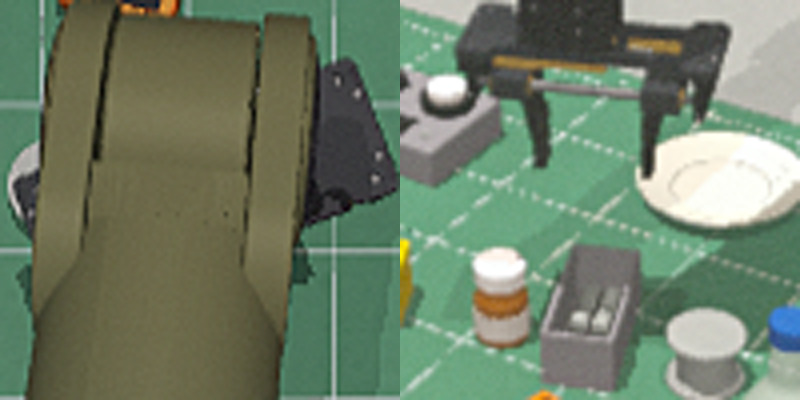

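The scene view shows the tips straddling a point over the box, within about 1 px of prediction, with the jar and spool clear. The box has not moved. Descending.

Request:
carry_out:
  steps:
    - [0,0,0,0,0.1,-3,0.86]
    - [0,0,0,0,0.1,-6,0.86]
    - [0,0,0,0,0.1,-8,0.86]
    - [0,0,0,0,0.1,-9,0.86]
    - [0,0,0,0,0.1,-10,0.86]
    - [0,0,0,0,0.1,-11,0.86]
    - [0,0,0,0,0.1,-12,0.86]
    - [0,0,0,0,0.1,-13,0.86]
    - [0,0,0,0,0.1,-13.3,0.86]
    - [0,0,0,0,0.1,-13.3,0.86]

```text
time: 13.45
position: [0.5815, -0.0177, -0.0206]
tool_rot: [0.551, -3.092, -0.0]
ft_force: [-0.0, 0.5, 0.1]
grip_width: 0.858
grip_force: 0.0
```

Request:
carry_out:
  squeeze: 40
  steps:
    - [0,0,0,0,0,0,0.5]
    - [0,0,0,0,0,0,0.5]
    - [0,0,0,0,0,0,0.5]
    - [0,0,0,0,0,0,0.4]
    - [0,0,0,0,0,0,0.4]
    - [0,0,0,0,0,0,0.4]

```text
time: 14.05
position: [0.5822, -0.018, -0.0196]
tool_rot: [-0.551, 3.092, -0.0]
ft_force: [-0.3, -0.0, 2.6]
grip_width: 0.638
grip_force: 40.0
```

The grip is 40 N at 55.5 mm, as it should be. Lifting straight up.

Request:
carry_out:
  squeeze: 40
  steps:
    - [0,0,0,0,0,0.5,0.4]
    - [0,0,0,0,0,1.5,0.4]
    - [0,0,0,0,0,3,0.4]
    - [0,0,0,0,0,5,0.4]
    - [0,0,0,0,0,7,0.4]
    - [0,0,0,0,0,9,0.4]
    - [0,0,0,0,0,11,0.4]
    - [0,0,0,0,0,13,0.4]
    - [0,0,0,0,0,15,0.4]
    - [0,0,0,0,0,16,0.4]
    - [0,0,0,0,0,16,0.4]

```text
time: 15.15
position: [0.5831, -0.0178, 0.1422]
tool_rot: [-0.55, 3.089, 0.0]
ft_force: [-0.2, 0.3, -3.6]
grip_width: 0.641
grip_force: 40.0
```

```bash
python3 - <<'E'
from h import *
s=ctrl.get_state();print(s['position'],s['joint_positions'].round(2),s['ft_force'],s['grip_width'])
e=grab('scene');cv2.imwrite('pics/c7.png',cv2.resize(e['pixels'][80:240,260:420,::-1],(480,480),interpolation=2))
E
```

```text
[ 0.58308157 -0.01777375  0.14222139] [-0.44  0.21  0.49  1.7  -0.11  1.25  2.  ] [-0.23573272  0.31425656 -3.57286288] 0.6408277160331401
```

View pics/c7.png

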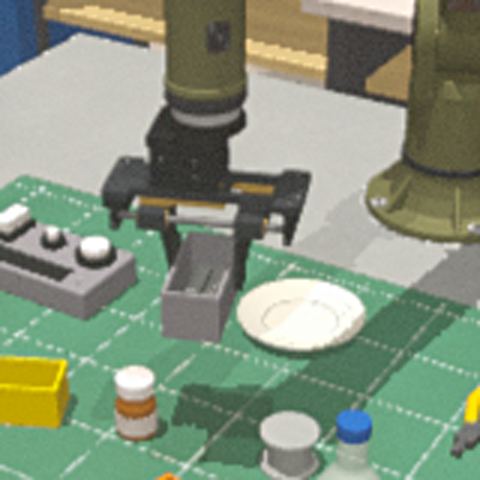

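The box is held level with the holder inside, and the jar and spool are undisturbed. Tilting it gland end down about the box's own y axis.

Request:
carry_out:
  steps:
    - [1.0,-2.8,0,0,0,0,0.4]
    - [2.4,-6.6,0,0,0,0,0.4]
    - [3.8,-10.3,0,0,0,0,0.4]
    - [5.1,-14.1,0,0,0,0,0.4]
    - [6.5,-17.9,0,0,0,0,0.4]
    - [7.9,-21.6,0,0,0,0,0.4]
    - [9.2,-25.4,0,0,0,0,0.4]
    - [10.0,-27.3,0,0,0,0,0.4]
    - [10.3,-28.2,0,0,0,0,0.4]
    - [10.3,-28.2,0,0,0,0,0.4]
    - [10.3,-28.2,0,0,0,0,0.4]
    - [10.3,-28.2,0,0,0,0,0.4]

```text
time: 16.4
position: [0.5823, -0.0175, 0.1401]
tool_rot: [-0.461, 2.582, 0.121]
ft_force: [-0.5, 0.1, -2.7]
grip_width: 0.636
grip_force: 40.0
```

```bash
python3 - <<'E'
from h import *
from scipy.spatial.transform import Rotation as R
s=ctrl.get_state();M=R.from_rotvec(s['tool_rot']).as_matrix();print(s['position'],s['joint_positions'].round(2),s['ft_force'],s['grip_width']);print(M.round(3),'tilt',np.degrees(np.arccos(-M[2,2])),'y',np.degrees(np.arcsin(M[2,1])))
e=grab('scene');cv2.imwrite('pics/c8.png',cv2.resize(e['pixels'][80:240,260:420,::-1],(480,480),interpolation=2))
E
```

```text
[ 0.58231188 -0.01751624  0.14013581] [-0.41 -0.18  0.52  2.17 -0.23  0.67  2.19] [-0.4689106   0.05628704 -2.6950625 ] 0.6360590029357805
[[-0.812 -0.346  0.47 ]
 [-0.3    0.938  0.171]
 [-0.5   -0.002 -0.866]] tilt 29.99658209755208 y -0.10165984198117127
```

View pics/c8.png

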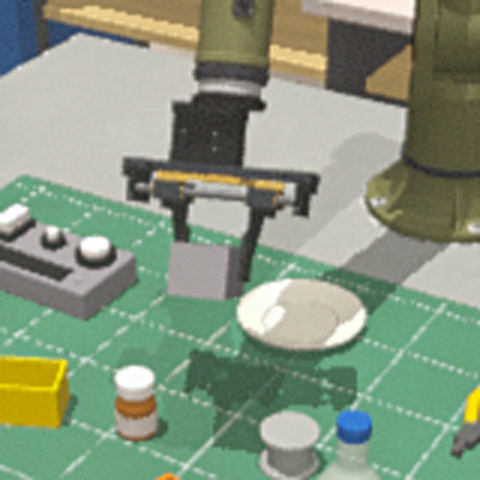

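The board end is raised towards the camera and the gland end is down. Tool tilt is 30.0 degrees with 0.1 degrees of lean. Holding, then levelling.

Request:
carry_out:
  steps:
    - [0,0,0,0,0,0,0.4]
    - [0,0,0,0,0,0,0.4]
    - [0,0,0,0,0,0,0.4]
    - [0,0,0,0,0,0,0.4]
    - [0,0,0,0,0,0,0.4]
    - [0,0,0,0,0,0,0.4]
    - [0,0,0,0,0,0,0.4]
    - [0,0,0,0,0,0,0.4]
    - [0,0,0,0,0,0,0.4]
    - [0,0,0,0,0,0,0.4]
    - [0,0,0,0,0,0,0.4]
    - [0,0,0,0,0,0,0.4]

```text
time: 17.65
position: [0.5818, -0.0177, 0.14]
tool_rot: [-0.46, 2.582, 0.122]
ft_force: [0.6, 1.0, -4.1]
grip_width: 0.64
grip_force: 40.0
```

Request:
carry_out:
  steps:
    - [0,0,0,0,0,0,0.4]
    - [0,0,0,0,0,0,0.4]
    - [0,0,0,0,0,0,0.4]
    - [0,0,0,0,0,0,0.4]
    - [0,0,0,0,0,0,0.4]
    - [0,0,0,0,0,0,0.4]
    - [0,0,0,0,0,0,0.4]
    - [0,0,0,0,0,0,0.4]
    - [0,0,0,0,0,0,0.4]
    - [0,0,0,0,0,0,0.4]

```text
time: 18.65
position: [0.5818, -0.0178, 0.14]
tool_rot: [-0.46, 2.582, 0.122]
ft_force: [-0.6, 0.1, -2.8]
grip_width: 0.64
grip_force: 40.0
```

Request:
carry_out:
  steps:
    - [-1.0,2.8,0,0,0,0,0.4]
    - [-2.4,6.6,0,0,0,0,0.4]
    - [-3.8,10.3,0,0,0,0,0.4]
    - [-5.1,14.1,0,0,0,0,0.4]
    - [-6.5,17.9,0,0,0,0,0.4]
    - [-7.9,21.6,0,0,0,0,0.4]
    - [-9.2,25.4,0,0,0,0,0.4]
    - [-10.0,27.3,0,0,0,0,0.4]
    - [-10.3,28.2,0,0,0,0,0.4]
    - [-10.3,28.2,0,0,0,0,0.4]
    - [-10.3,28.2,0,0,0,0,0.4]

```text
time: 19.75
position: [0.5816, -0.018, 0.1398]
tool_rot: [-0.55, 3.093, 0.0]
ft_force: [0.1, -0.2, -2.6]
grip_width: 0.639
grip_force: 40.0
```

```bash
python3 - <<'E'
from h import *
s=ctrl.get_state();print(s['position'],s['tool_rot'],s['joint_positions'].round(2),s['ft_force'],s['time'])
# plate corners by sub-pixel line fits on raw threshold
d=np.load('top0.npy',allow_pickle=True).item()
im=d['pixels'][225:295,150:210].astype(int);print(im[35,10:52].tolist());print(im[5:67,33].tolist())
E
```

```text
[ 0.58160766 -0.01803121  0.13984779] [-5.50318306e-01  3.09263588e+00  4.15696390e-04] [-0.43  0.21  0.48  1.71 -0.1   1.25  1.99] [ 0.09311208 -0.18180159 -2.61927589] 19.75
[[84, 123, 97], [87, 125, 101], [88, 127, 102], [92, 130, 105], [87, 126, 102], [85, 124, 99], [78, 120, 95], [166, 168, 160], [188, 183, 177], [185, 182, 176], [185, 182, 177], [184, 181, 175], [186, 182, 176], [186, 184, 178], [187, 188, 182], [186, 184, 178], [186, 185, 179], [187, 184, 177], [187, 184, 177], [189, 184, 179], [189, 187, 180], [190, 186, 181], [188, 187, 181], [189, 185, 179], [190, 186, 181], [188, 183, 177], [189, 185, 179], [189, 185, 179], [192, 193, 187], [191, 186, 181], [191, 187, 182], [191, 187, 181], [191, 187, 183], [191, 190, 184], [192, 193, 186], [196, 195, 190], [212, 209, 207], [59, 51, 50], [61, 91, 72], [79, 126, 99], [77, 120, 94], [76, 120, 93]]
[[72, 122, 94], [75, 105, 86], [189, 187, 186], [198, 196, 192], [193, 192, 187], [191, 191, 185], [193, 193, 187], [193, 193, 187], [192, 192, 187], [193, 191, 186], [192, 191, 187], [192, 192, 187], [192, 191, 186], [192, 190, 186], [191, 191, 186], [192, 192, 185], [191, 192, 186], [192, 190, 185], [191, 192, 186], [192, 191, 186], [191, 189, 184], [191, 187, 182], [191, 188, 182], [191, 187, 181], [191, 186, 181], [191, 185, 181], [188, 182, 178], [188, 185, 179], [187, 184, 177], [189, 186, 180], [189, 185, 179], [188, 185, 178], [188, 184, 179], [189, 186, 180], [188, 186, 180], [189, 185, 180], [189, 186, 180], [188, 186, 178], [187, 184, 178], [188, 185, 178], [187, 184, 177], [186, 183, 177], [187, 184, 178], [186, 183, 177], [186, 183, 177], [186, 182, 176], [185, 183, 176], [185, 183, 176], [184, 183, 176], [186, 184, 177], [185, 183, 175], [183, 180, 173], [182, 180, 173], [183, 180, 172], [182, 179, 172], [184, 181, 174], [176, 174, 174], [113, 134, 122], [82, 122, 94], [87, 123, 98], [89, 123, 100], [88, 123, 100]]
```

Request:
carry_out:
  steps:
    - [0,0,-1,-0.8,1.5,0,0.4]
    - [0,0,-4,-2.5,5,0,0.4]
    - [0,0,-7,-4.4,9,0,0.4]
    - [0,0,-10,-6.4,13,0,0.4]
    - [0,0,-13,-8.3,17,0,0.4]
    - [0,0,-16,-10.3,21,0,0.4]
    - [0,0,-19,-12.2,25,0,0.4]
    - [0,0,-21,-14.2,29,0,0.4]
    - [0,0,-23,-15.9,32.5,0,0.4]
    - [0,0,-23.9,-17,34.8,0,0.4]
    - [0,0,-23.9,-17.3,35.4,0,0.4]
    - [0,0,-23.9,-17.3,35.4,0,0.4]

```text
time: 20.95
position: [0.4084, 0.3365, 0.1402]
tool_rot: [0.098, 3.14, 0.001]
ft_force: [0.3, -0.8, -3.3]
grip_width: 0.639
grip_force: 40.0
```

Request:
carry_out:
  steps:
    - [0,0,0,0,0,-1,0.4]
    - [0,0,0,0,0,-3,0.4]
    - [0,0,0,0,0,-5,0.4]
    - [0,0,0,0,0,-7,0.4]
    - [0,0,0,0,0,-9,0.4]
    - [0,0,0,0,0,-10,0.4]
    - [0,0,0,0,0,-11,0.4]
    - [0,0,0,0,0,-11.5,0.4]
    - [0,0,0,0,0,-11.5,0.4]

```text
time: 21.85
position: [0.4089, 0.3358, 0.0247]
tool_rot: [-0.102, -3.14, 0.001]
ft_force: [0.2, -0.9, -2.7]
grip_width: 0.641
grip_force: 40.0
```

```bash
python3 - <<'E'
from h import *
s=ctrl.get_state();print(s['position'],s['tool_rot'],np.degrees(np.arctan2(s['tool_rot'][1],s['tool_rot'][0]))*2-90,s['ft_force'],s['time'])
t=grab('top');im=t['pixels'];d0=np.load('top0.npy',allow_pickle=True).item()['pixels']
h=cv2.cvtColor(im,cv2.COLOR_RGB2HSV)
# blue board visible?
m=cv2.inRange(h,(100,120,60),(120,255,255))[200:300,140:240];ys,xs=np.nonzero(m);print(len(xs),xs.mean()+140 if len(xs) else 0,ys.mean()+200 if len(ys) else 0)
E
```

```text
[0.40891581 0.33576935 0.02465322] [-1.02027303e-01 -3.13965899e+00  7.14658819e-04] -273.7224918168861 [ 0.15976925 -0.8620635  -2.69870108] 21.85
63 175.46031746031747 245.1904761904762
```

Request:
carry_out:
  steps:
    - [0,0,0,0,0,-0.8,0.4]
    - [0,0,0,0,0,-1.6,0.4]
    - [0,0,0,0,0,-2.2,0.4]
    - [0,0,0,0,0,-2.6,0.4]
    - [0,0,0,0,0,-2.9,0.4]
    - [0,0,0,0,0,-3.0,0.4]
    - [0,0,0,0,0,-3.0,0.4]

```text
time: 22.6
position: [0.4088, 0.3363, -0.0051]
tool_rot: [0.101, 3.14, 0.0]
ft_force: [0.4, 0.1, -3.1]
grip_width: 0.64
grip_force: 40.0
```

Request:
carry_out:
  steps:
    - [0,0,0,0,0,-0.1,0.4]
    - [0,0,0,0,0,-0.2,0.4]
    - [0,0,0,0,0,-0.2,0.4]

```text
time: 22.9
position: [0.4088, 0.3363, -0.007]
tool_rot: [0.101, 3.14, 0.0]
ft_force: [0.5, 0.6, -2.9]
grip_width: 0.643
grip_force: 40.0
```

Request:
carry_out:
  steps:
    - [0,0,0,0,0,-0.1,0.4]
    - [0,0,0,0,0,-0.2,0.4]
    - [0,0,0,0,0,-0.2,0.4]

```text
time: 23.2
position: [0.4089, 0.3364, -0.0076]
tool_rot: [-0.101, -3.14, -0.0]
ft_force: [-2.9, -1.2, 7.9]
grip_width: 0.638
grip_force: 40.0
```

Contact came at -0.0076, exactly as predicted. Opening to 0.86 and rising.

Request:
carry_out:
  steps:
    - [0,0,0,0,0,0.1,0.4]
    - [0,0,0,0,0,0.1,0.66]
    - [0,0,0,0,0,0.1,0.7]
    - [0,0,0,0,0,0.1,0.8]
    - [0,0,0,0,0,0.1,0.86]
    - [0,0,0,0,0,0.1,0.86]
    - [0,0,0,0,0,1,0.86]
    - [0,0,0,0,0,3,0.86]
    - [0,0,0,0,0,6,0.86]
    - [0,0,0,0,0,10,0.86]
    - [0,0,0,0,0,14,0.86]
    - [0,0,0,0,0,14,0.86]

```text
time: 24.4
position: [0.4122, 0.3392, 0.138]
tool_rot: [0.101, 3.132, 0.014]
ft_force: [0.7, 0.4, 0.4]
grip_width: 0.858
grip_force: 0.0
```

Request:
carry_out:
  steps:
    - [0,0,0,5,-5,0,0]
    - [0,0,0,9,-12,0,0]
    - [0,0,0,9,-30,0,0]
    - [0,0,0,9,-30,0,0]
    - [0,0,0,9,-30,0,0]
    - [0,0,0,9,-30,0,0]
    - [0,0,0,9,-30,0,0]
    - [0,0,0,9,-30,0,0]
    - [0,0,0,9,-30,0,0]

```text
time: 25.3
position: [0.4987, 0.0364, 0.1311]
tool_rot: [0.103, 3.14, 0.001]
ft_force: [-1.0, 0.4, -0.1]
grip_width: 0.124
grip_force: 0.0
```

```bash
python3 - <<'E'
from h import *
s=ctrl.get_state();print(s['position'],s['time'])
t=grab('top');im=t['pixels'];h=cv2.cvtColor(im,cv2.COLOR_RGB2HSV)
m=cv2.inRange(h,(100,120,60),(120,255,255))[220:300,150:215];ys,xs=np.nonzero(m);b=ray(t,xs.mean()+150,ys.mean()+220,.016);print('board',len(xs),b)
# plate vs box rows/cols
for r in (245,255,265,275): print(r,im[r,160:204].sum(1).tolist())
print('col',im[225:295,182].sum(1).tolist())
d0=np.load('top0.npy',allow_pickle=True).item()['pixels'];h0=cv2.cvtColor(d0,cv2.COLOR_RGB2HSV)
m=cv2.inRange(h0,(100,120,60),(120,255,255))[160:200,290:330];ys,xs=np.nonzero(m);b=ray(t,xs.mean()+290,ys.mean()+160,.016)[:2]
c=np.array([.6027,-.011]);x=np.array([-.94,-.342]);print('board before in box',(b-c)@x,(b-c)@[.342,-.94])
E
```

```text
[0.49872867 0.03641    0.13106572] 25.3
board 61 [0.47021322 0.33952542 0.016     ]
245 [301, 312, 314, 313, 303, 467, 314, 167, 182, 198, 189, 183, 158, 306, 315, 556, 179, 323, 208, 104, 107, 113, 124, 97, 307, 435, 435, 112, 149, 154, 163, 152, 101, 493, 559, 536, 608, 656, 161, 230, 311, 307, 307, 315]
255 [301, 314, 311, 300, 439, 388, 172, 199, 194, 204, 195, 175, 325, 389, 369, 440, 440, 436, 437, 430, 437, 432, 434, 432, 440, 481, 95, 150, 171, 167, 161, 123, 236, 573, 536, 608, 646, 253, 217, 318, 304, 302, 301, 307]
265 [313, 311, 302, 416, 386, 184, 202, 213, 209, 208, 195, 286, 392, 371, 388, 456, 498, 453, 401, 264, 117, 463, 486, 478, 453, 222, 168, 180, 183, 170, 151, 191, 576, 524, 608, 623, 402, 196, 300, 299, 294, 304, 301, 304]
275 [308, 300, 411, 408, 167, 203, 214, 217, 215, 202, 235, 398, 367, 398, 455, 499, 439, 383, 206, 194, 466, 487, 461, 448, 212, 183, 187, 188, 183, 170, 154, 565, 515, 592, 608, 492, 168, 307, 302, 301, 301, 306, 295, 297]
col [309, 304, 301, 310, 310, 298, 291, 566, 593, 589, 605, 471, 286, 434, 297, 179, 274, 192, 113, 132, 124, 160, 297, 297, 392, 434, 434, 433, 429, 431, 434, 452, 320, 154, 109, 385, 482, 479, 476, 488, 486, 498, 500, 510, 489, 506, 515, 507, 498, 485, 461, 452, 442, 432, 444, 396, 383, 392, 432, 429, 510, 533, 366, 305, 315, 319, 313, 311, 317, 309]
board before in box -0.040536518886291 -0.0011289640908621838
```

The box rim is centred on the plate to within about 3 mm and parallel to it, the blue board is at the expected offset, and the cells show inside. Next is the bar key at (0.419,-0.4145).

Request:
carry_out:
  steps:
    - [0,0,0,-8,-45,0,0]
    - [0,0,0,-8,-45,0,0]
    - [0,0,0,-8,-45,0,0]
    - [0,0,0,-8,-45,0,0]
    - [0,0,0,-8,-45,0,0]
    - [0,0,0,-8,-45,0,0]
    - [0,0,0,-8,-45,0,0]
    - [0,0,0,-8,-45,0,0]
    - [0,0,0,-8,-45,0,0]
    - [0,0,0,-8,-45,0,0]
    - [0,0,0,-8,-45,0,0]
    - [0,0,0,-8,-45,0,0]

```text
time: 26.55
position: [0.4205, -0.4111, 0.1304]
tool_rot: [-0.096, -3.14, -0.003]
ft_force: [0.0, 0.9, 0.3]
grip_width: 0.003
grip_force: 0.0
```

Request:
carry_out:
  steps:
    - [0,0,0,0,0,-3,0]
    - [0,0,0,0,0,-6,0]
    - [0,0,0,0,0,-8.5,0]
    - [0,0,0,0,0,-9.5,0]
    - [0,0,0,0,0,-9.5,0]
    - [0,0,0,0,0,-9.5,0]

```text
time: 27.15
position: [0.4202, -0.4133, 0.0371]
tool_rot: [0.098, 3.138, -0.0]
ft_force: [-0.1, -0.4, 0.0]
grip_width: 0.008
grip_force: 0.0
```

Request:
carry_out:
  steps:
    - [0,0,0,0,0,-0.5,0]
    - [0,0,0,0,0,-0.9,0]
    - [0,0,0,0,0,-1.1,0]
    - [0,0,0,0,0,-1.3,0]
    - [0,0,0,0,0,-1.4,0]
    - [0,0,0,0,0,-1.4,0]

```text
time: 27.75
position: [0.4201, -0.4144, 0.0245]
tool_rot: [0.101, 3.137, 0.0]
ft_force: [-2.1, 3.5, 15.4]
grip_width: 0.002
grip_force: 7.7
```

Request:
carry_out:
  steps:
    - [0,0,0,0,0,-0.1,0]
    - [0,0,0,0,0,-0.2,0]
    - [0,0,0,0,0,-0.2,0]

```text
time: 28.05
position: [0.4202, -0.4144, 0.0241]
tool_rot: [0.101, 3.137, 0.002]
ft_force: [-3.5, 7.2, 26.7]
grip_width: 0.008
grip_force: 13.3
```

The bar key has bottomed: the force is well past its 5 N spring and the tip is well above the console top. Retreating and checking.

Request:
carry_out:
  steps:
    - [0,0,0,0,0,2,0]
    - [0,0,0,0,0,5,0]
    - [0,0,0,0,0,10,0]
    - [0,0,0,0,0,14,0]
    - [0,0,0,7,18,14,0]
    - [0,0,0,7,18,14,0]
    - [0,0,0,7,18,14,0]
    - [0,0,0,7,18,14,0]
    - [0,0,0,7,18,14,0]
    - [0,0,0,7,18,14,0]

```text
time: 29.05
position: [0.4888, -0.2327, 0.1597]
tool_rot: [-0.097, -3.139, 0.0]
ft_force: [-0.3, -0.8, 0.2]
grip_width: 0.009
grip_force: 0.0
```

```bash
python3 - <<'E'
from h import *
s=ctrl.get_state();print(s['position'],s['time'],s['ft_force'])
t=grab('top');e=grab('scene');np.save('t9.npy',t,allow_pickle=True)
h=cv2.cvtColor(t['pixels'],cv2.COLOR_RGB2HSV)
m=cv2.inRange(h,(100,120,60),(120,255,255))[220:300,150:215];ys,xs=np.nonzero(m);print('board',len(xs),ray(t,xs.mean()+150,ys.mean()+220,.028))
e0=np.load('scene0.npy',allow_pickle=True).item()['pixels'];t0=np.load('top0.npy',allow_pickle=True).item()['pixels']
df=lambda a,b,r:np.abs(a.astype(int)-b)[r[1]:r[3],r[0]:r[2]].max(2)
for n,r in(('cutters',(208,230,236,296)),('meter',(272,95,320,160)),('bottle',(198,122,240,162)),('bread',(456,180,522,206)),('spool',(260,184,288,212)),('jar',(326,172,347,194)),('dish',(287,255,346,313))):print(n,(df(t['pixels'],t0,r)>60).mean().round(3))
g=lambda a:cv2.cvtColor(a,cv2.COLOR_RGB2GRAY)[144:170:1,256:300]
a,b=g(e['pixels']),g(e0);print('keys bright px',(a>220).sum(),(b>220).sum(),(np.abs(a.astype(int)-b)>60).mean())
E
```

```text
[ 0.48883715 -0.23271154  0.15968499] 29.05 [-0.28824476 -0.76598704  0.20406068]
board 60 [0.47086319 0.33524397 0.028     ]
cutters 0.0
meter 0.0
bottle 0.0
bread 0.0
spool 0.0
jar 0.0
dish 0.0
keys bright px 39 76 0.03409090909090909
```

Everything is in place and no bystander has moved. Handing in.

Request:
carry_out:
  steps:
    - [0,0,0,0,0,0,0]
    - [0,0,0,0,0,0,0]
    - [0,0,0,0,0,0,0]

```text
time: 29.45
position: [0.4884, -0.2347, 0.1599]
tool_rot: [-0.104, -3.14, 0.0]
ft_force: [0.1, -1.0, 0.2]
grip_width: 0.005
grip_force: 0.0
```

```bash
python3 -c "
from bench import ctrl
print(ctrl.close_job())"
```

```text
the job is handed in; nothing more can be done
None
```

I handed the job in at 29.5 s with every step carried out: start key pressed, box tipped 30° gland end down and held for over 2 s, box set down within about 3 mm of the plate's centre, bar key pressed, and no bystander moved; no verdict came back.

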